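# Fit the build plate into a printer bed and latch it

### The arm

A 6-joint arm with a two-finger parallel gripper is mounted at the origin on the work surface. World frame = base frame: x ahead of the robot, y to its left, z up, the work surface at z = 0. Lengths are in m, angles in degrees, forces in N, time in s.
With the tool pointing down it reaches from about 0.325 to 0.775 m from the base axis. Payload 5.5 kg.
Tool frame: the origin (TCP) lies at the centre of the arm's flange, where the gripper is bolted on; the fingertips stand 182 mm ahead of it and the grasp point (between the pads) lies 163 mm ahead of it; z points along the fingers, y is the line along which they close (so a half turn about z gives the same grasp; the last joint's range is limited). The gripper opens to 88 mm and grips with 3 to 60 N. Pads are 20 mm wide; open, the fingers measure 115 mm over their backs; the gripper's body (75 mm by 178 mm) begins 61 mm behind the grasp point.
Start: joints at [69.918, 5.22, 70.514, -0, 104.267, -3.249], TCP at [0.174, 0.574, 0.405] pointing down, gripper open.
Joint ranges: [-164.24, 164.24], [-49.07, 125.15], [9.68, 141.18], [-86.29, 266.29], [3.28, 154.24], [-151.56, 151.56]. Speed limits (degrees/s): [147.25, 147.25, 172.46, 180, 180, 180].

### API

Orientations are given as [roll, pitch, yaw] about the fixed x, y, z axes, in that order (R = Rz(yaw) Ry(pitch) Rx(roll)).
In Python, from station import r gives the robot as it stands. The module is installed in compiled form; this text tells all that it offers. Calls block until the motion is done:
- r.reach(position, orientation): joint-space move of the TCP to a pose.
- r.servo_line(position, rotation=None, speed=0.15): straight line of the TCP; rotation=None keeps the orientation; speed is the mean speed in m/s.
- r.move_joints(angles): joint-space move.
- r.let_go() and r.grab(squeeze=None): open the fingers fully, or close them until they stop; squeeze is the grip in N (None keeps the last).
- r.wait(seconds).
- r.inverse_kinematics(position, orientation): joint angles nearest the present ones, or None.
- r.sense(): the state.
- r.snapshot(name): name is "scene" or "top"; returns a dict with "frame" (400x640x3 uint8, red, green, blue), "fx", "fy", "cx", "cy" (pixels), "R" (3x3) and "t" (3): a world point X has camera coordinates R X + t. Camera axes: x right, y down, z forward; pixel columns grow to the right and rows downward; lengths in m; the calibration is good to about 2 mm. A picture is of the moment at which its call begins. There is no depth.
A pose or a line that the arm cannot do raises r.IKError and nothing moves.
- r.hand_in(): hands the job in; it is judged then, once.
The state is a dict: "clock": time; "joints": joint angles; "joint_vel": joint speeds; "joint_torque": joint torques, N m; "tcp_pos": TCP position; "orientation": TCP orientation; "contact_force": force on the tool from outside, world axes, zero at the start; "torque": the same for the moment, N m; "opening": finger opening in m; "gripper_force": force on a finger pad.
Only numpy, scipy, OpenCV 4.12 (cv2) and the standard library are available. Lean on these libraries where they do the work, as an engineer would, in place of code of your own. Each camera call takes 0.05 s, during which the arm holds its last target. There are 200 camera calls.

### The job

Put the build plate into the printer bed: tuck its rear edge at a slant under the red lip, then lower the grip end gently, without dropping it, until the plate lies flat in the pocket. Then swing the yellow latch fully shut over the plate, let go, and leave the things lying around where they are.

Things in the scene. Friction and masses are not known exactly. Their poses are not given: they have to be found in the camera images.
- plate: Loose build plate, 0.2 to 0.4 kg: black board 160 x 140 x 6 mm (x, y, z), blue top face, lying flat on the table at the start, blue up. Origin: centre of its underside; z up; +x to its plain rear edge (80 mm away). An orange upright grip, 10 mm thick (x), 40 mm wide (y), stands on it, 6 to 44 mm above the underside, centred 70 mm from the origin towards -x.
- plate_grip (a point): Centre of the top face of the plate's orange grip, 44 mm above the plate's underside; axes as the plate's.
- plate_rear_edge (a point): Middle of the plate's rear lower edge, 80 mm from the plate's origin along its +x; axes as the plate's.
- bed: Printer bed, an aluminium block fixed to the table, 200 x 166 mm (place and yaw vary). Origin on the table under the centre of the pocket in its top; +x to the rear wall with the red lip, z up. Pocket 164 mm (x) by 146 mm (y), floor 30 mm above the table. Front wall (-x) 22 mm thick, top 38 mm above the table; side walls 10 mm thick, tops at 36 mm.
- pocket (a point): Centre of the pocket floor, 30 mm above the table, axes as the bed's. The seated plate's origin lies here, its axes along the same directions (grip at the front, -x), with 2 mm of play each way along x and 3 mm along y.
- lip (a point): Middle of the front lower edge of the red lip, 68 mm from the bed's origin along its +x, 41 mm above the table (11 mm above the floor); axes as the bed's. The lip is as wide as the bed, 6 mm thick, and reaches 14 mm over the pocket from the rear wall. The plate cannot drop or slide in flat: it goes in slanting some 5 to 12 degrees, rear edge low, then turns down.
- latch (a joint): Angle (rad) of the yellow latch bar about an upright pivot on the bed's front wall, 93 mm from the bed's origin towards -x and 52 mm towards +y. 0 (its stop) = shut, the bar points along the bed's +x, over the plate. It grows as the bar swings towards the bed's +y, to 2.4. Starts open at 1.65 to 2.2, clear of the pocket. Stays where left; 1 N at the knob turns it.
- latch_knob (a point): Centre of the top of the latch's black round knob, 44 mm from the pivot: 14 mm in diameter, top 71 mm above the table, standing 24 mm above the yellow bar. The bar is 16 mm wide, 8 mm thick, reaches 50 mm from the pivot, underside 39 mm above the table (the seated plate's blue face is at 36 mm).
- spool: Bystander: spool of red filament lying flat, 140 mm in diameter, 50 mm high; origin at the centre of its underside.
- glue: Bystander: upright white and green glue stick, 30 mm in diameter, 100 mm high; origin at the centre of its underside.
- scraper: Bystander: scraper with a red handle lying on the table, 200 mm long; origin at its underside, its length along its x.
- vase: Bystander: green printed waisted model like a vase with a closed top, 80 mm in diameter, 110 mm high, standing; origin at the centre of its underside.
There are look-alikes about, which are no part of the job. Leave any green, pink or white look-alike of the plate alone.

How it is judged (in metres and radians):
On the way, in this order (a step that is already met when the one before it is completed fails the run):
1. the plate's rear edge is under the red lip while the plate still slants, grip end up (x of plate_rear_edge in the frame of bed between 0.071 and 0.086 m and y of plate_rear_edge in the frame of bed between -0.012 and 0.012 m and z of plate_rear_edge in the frame of bed between 0.026 and 0.04 m and angle between plate's own z axis and vertical above 0.05 rad), for 0.1 s.
2. the plate lies flat in the pocket (x of plate in the frame of pocket between -0.0055 and 0.0055 m and y of plate in the frame of pocket between -0.006 and 0.006 m and z of plate in the frame of pocket between -0.003 and 0.0025 m and angle between the z axis of plate and the z axis of bed, either way round below 0.03 rad and linear speed of plate below 0.02 m/s), for 0.2 s.
At the end, for the whole second after the job is handed in: The plate lies flat on the pocket floor under the lip (its underside's centre within 5.5 mm along x and 6 mm along y of the pocket's centre and within 2.5 mm above the floor, tilted less than 0.03 rad), grip at the front, at rest; the latch is shut over it (under 0.12 rad) (all of step 2 and value of joint latch below 0.12 rad and velocity of joint latch below 0.05 rad/s); the robot touches nothing.
It fails at once if the spool is shoved more than 30 mm (distance of spool from where it was at the start of the episode above 0.03 m).
It fails at once if the glue is shoved more than 30 mm (distance of glue from where it was at the start of the episode above 0.03 m).
It fails at once if the scraper is shoved more than 30 mm (distance of scraper from where it was at the start of the episode above 0.03 m).
It fails at once if the vase is shoved more than 30 mm (distance of vase from where it was at the start of the episode above 0.03 m).
It fails at once if the plate is dropped into the bed: it turns faster than 3 rad/s with its rear edge under the lip (a fall of the grip end from some 10 mm or more) (x of plate_rear_edge in the frame of bed between 0.068 and 0.09 m and z of plate_rear_edge in the frame of bed between 0.02 and 0.042 m and distance between plate and pocket below 0.06 m and angular speed of plate above 3 rad/s).
It also fails if it takes over 58 s, if anything falls off the work surface, if the arm or the gripper's body presses on something with over 40 N, if the wrist force passes 120 N, or if a joint passes its speed limit or range.

## Working session

There is one attempt and no reset: what is moved stays moved. The work goes in short steps, each a Python script; the robot and the scene stay as the last script left them, time stands still between calls to the robot, and variables do not carry over. Pictures are saved under pics/ and viewed, at most 10 in all, crops included, and the job is handed in when it is done.

```bash
mkdir -p pics; python3 - <<'E'
from station import r
import cv2
for n in("scene","top"):
    s=r.snapshot(n); cv2.imwrite(f"pics/{n}0.png",s["frame"][:,:,::-1]); print(n,s["fx"],s["fy"],s["cx"],s["cy"],s["R"],s["t"])
print(r.sense())
E
```

```text
scene 455.3406036253991 455.3406036253991 312.3800376692176 199.63570816947419 [[ 0.49498683  0.86857644  0.02372781]
 [ 0.47576653 -0.24807853 -0.84386211]
 [-0.72707238  0.42898952 -0.5360352 ]] [-0.33716414 -0.19495262  2.07044266]
top 519.3382650364911 519.3382650364911 321.0708353913412 199.81470199929004 [[-0.00611048 -0.99997692  0.00296954]
 [-0.98877641  0.00559868 -0.14929789]
 [ 0.14927782 -0.0038485  -0.9887878 ]] [0.05221304 0.55616421 1.99927536]
{'clock': 0.1, 'joints': array([ 6.99184495e+01,  5.25827884e+00,  7.05736771e+01, -2.30562333e-03,
        1.04267235e+02, -3.24923224e+00]), 'joint_vel': array([-0.02462981, -0.05550477, -0.12120807, -0.03663445,  0.19628269,
        0.00022221]), 'joint_torque': array([ 2.13095416e-03, -4.47860634e+01, -4.07566881e+01,  6.98383176e-02,
        2.85368145e-02, -1.22869628e-04]), 'tcp_pos': array([0.173774  , 0.57433719, 0.40363791]), 'orientation': array([-1.79900841e+02, -3.39021314e-03,  1.63167113e+02]), 'contact_force': array([ 0.11668048, -0.8713584 ,  0.84084397]), 'torque': array([-0.05120848, -0.03864882, -0.02293649]), 'gripper_force': 0.0, 'opening': 0.08772861368078658}
```

View pics/scene0.png

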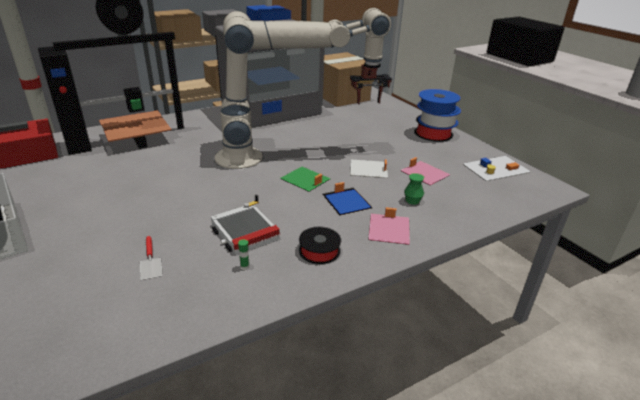

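View pics/top0.png

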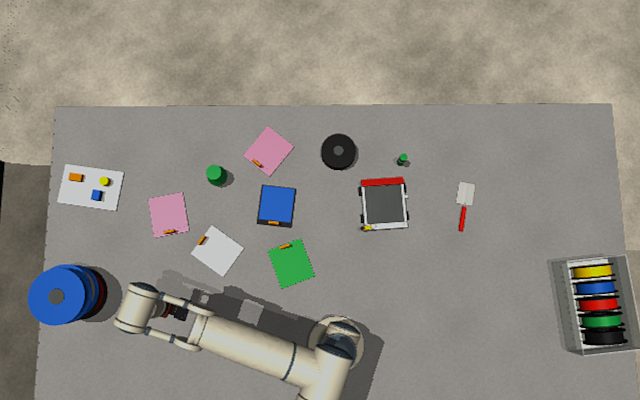

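The scene view shows the blue plate near (347,200) with its orange grip at (340,187), and the bed near (245,227). In the top view the plate is at (277,205) with its grip at (273,223), and the bed is at (385,205) with the red lip at the top and the latch at about (366,228). I'll measure these with subpixel colour masks.

```bash
cat > h.py <<'E'
from station import r
import cv2, numpy as np
def snap(n,k=3):
    ss=[r.snapshot(n) for _ in range(k)]
    s=ss[0]; s["img"]=np.mean([q["frame"] for q in ss],0).astype(np.uint8); return s
def ray(s,uv,z):
    uv=np.atleast_2d(uv).astype(float)
    d=np.c_[(uv[:,0]-s["cx"])/s["fx"],(uv[:,1]-s["cy"])/s["fy"],np.ones(len(uv))]@np.array(s["R"])
    c=-np.array(s["R"]).T@np.array(s["t"])
    return c+d*((z-c[2])/d[:,2])[:,None]
def proj(s,X):
    q=np.atleast_2d(X)@np.array(s["R"]).T+s["t"]
    return np.c_[s["fx"]*q[:,0]/q[:,2]+s["cx"],s["fy"]*q[:,1]/q[:,2]+s["cy"]]
def masks(img):
    h=cv2.cvtColor(img,cv2.COLOR_RGB2HSV); H,S,V=[h[...,i].astype(int) for i in range(3)]
    return dict(blue=(abs(H-110)<12)&(S>130)&(V>50),red=((H<6)|(H>174))&(S>150)&(V>70),orange=(H>7)&(H<17)&(S>150)&(V>90),
      yellow=(H>18)&(H<33)&(S>110)&(V>80))
def blob(m,box):
    x0,y0,x1,y1=box; M=np.zeros(m.shape,np.uint8); M[y0:y1,x0:x1]=m[y0:y1,x0:x1]
    n,l,st,c=cv2.connectedComponentsWithStats(M)
    i=1+np.argmax(st[1:,4]); return (l==i).astype(np.uint8),c[i],st[i,4]
def rect(s,M,z):
    "world-plane min-area rect of a mask whose points are at height z; pixel-edge corrected"
    M4=cv2.resize(M*255,None,fx=4,fy=4,interpolation=cv2.INTER_LINEAR)>127
    ys,xs=np.nonzero(M4); W=ray(s,np.c_[(xs+.5)/4-.5,(ys+.5)/4-.5],z)[:,:2]
    return cv2.minAreaRect((W*1000).astype(np.float32)),W.mean(0)
E
python3 - <<'E'
from h import *
t=snap("top"); sc=snap("scene")
mt=masks(t["img"]); ms=masks(sc["img"])
for s,m,B in((t,mt,dict(blue=(250,175,305,235),orange=(250,205,305,235),red=(350,170,420,195),yellow=(345,215,385,240))),(sc,ms,dict(blue=(320,180,375,220),orange=(328,175,350,197),red=(225,220,285,250),yellow=(235,190,265,215)))):
  for c,z in(("blue",.006),("orange",.044),("red",.047),("yellow",.047)):
    M,ce,a=blob(m[c],B[c]); R,w=rect(s,M,z); print(c,ce,a,R,w)
a=cv2.resize(t["img"][165:245,345:425],(400,400),interpolation=2);b=cv2.resize(t["img"][165:245,240:320],(400,400),interpolation=2)
cv2.imwrite("pics/c1.png",np.hstack([b,a])[:,:,::-1])
E
```

```text
blue [276.17506631 203.64809903] 1131 ((547.4852905273438, 228.1678924560547), (134.9024200439453, 141.96798706054688), 83.05033111572266) [0.54749404 0.22819547]
orange [274. 221.] 1 ((473.586669921875, 233.04493713378906), (2.790376901626587, 2.746533155441284), 44.8964729309082) [0.47358653 0.23304495]
red [382.1331058  181.38566553] 293 ((627.6734008789062, -191.68954467773438), (30.878520965576172, 169.30996704101562), 3.6806366443634033) [ 0.62777078 -0.19221235]
yellow [366.54545455 227.54545455] 33 ((445.5480041503906, -123.91899871826172), (17.55535125732422, 42.824256896972656), 10.988127708435059) [ 0.44559016 -0.12725121]
blue [346.98821797 201.26656848] 679 ((548.818603515625, 229.44932556152344), (135.57859802246094, 150.14064025878906), 83.00611114501953) [0.5516131  0.22791841]
orange [338.98333333 187.25      ] 60 ((499.51513671875, 222.197509765625), (33.916988372802734, 69.63575744628906), 57.029701232910156) [0.50122461 0.22089658]
red [257.58774373 235.32869081] 359 ((643.58056640625, -195.10333251953125), (52.90095901489258, 168.76058959960938), 3.758455276489258) [ 0.64240296 -0.18619408]
yellow [252.84615385 202.76923077] 26 ((453.2278747558594, -122.08650207519531), (20.796323776245117, 40.52190017700195), 5.150088310241699) [ 0.45356705 -0.12191264]
```

View pics/c1.png

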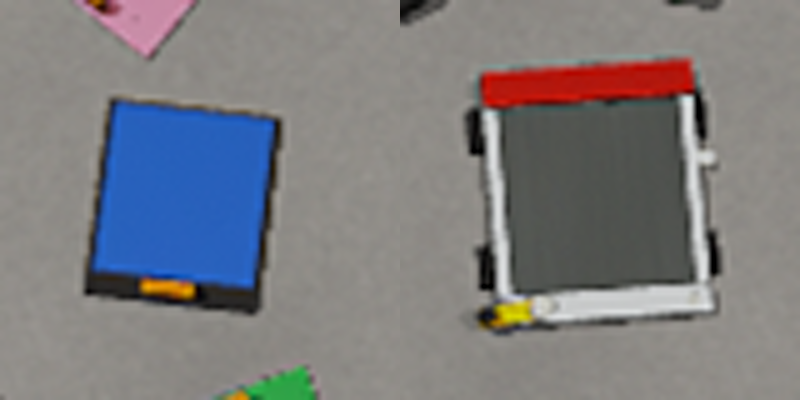

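The crop shows the plate's blue face with its orange grip at the bottom (plate yaw about -7°). It also shows the bed with its red lip at the top (yaw about +3.7°) and the latch open to the left of the front wall. The measured lip, 31 x 169 mm, fits the known 28 x 166 mm, so I'll go and grasp.

```bash
cat >> h.py <<'E'
from scipy.spatial.transform import Rotation as Ro
Q=lambda s:np.array([[0,s,0],[s,0,0],[0,0,-1.]])
TIP0=.196  # TCP height above plate underside (along plate z) when grasped
def pose(o,yaw,tilt,s,dy=0.0,dx=0.0):
    "TCP pose for plate origin o (world), yaw deg, tilt deg (grip end up)"
    P=Ro.from_euler('z',yaw,degrees=True)*Ro.from_euler('y',tilt,degrees=True)
    p=np.array(o)+P.apply([-.070+dx,-dy,TIP0])
    return list(p),list((P*Ro.from_matrix(Q(s))).as_euler('xyz',degrees=True))
def info():
    q=r.sense(); print(round(q['clock'],2),np.round(q['tcp_pos'],4),np.round(q['orientation'],2),np.round(q['contact_force'],2),round(q['opening'],4),round(q['gripper_force'],1),np.round(q['joints'],0)); return q
E
python3 - <<'E'
from h import *
yaw=-7.; c=np.array([.548,.2288])-.0065*np.array([np.cos(np.radians(yaw)),np.sin(np.radians(yaw))])
for s in(1,-1):
    for o,y,t in(([*c,.1],yaw,0),([*c,0],yaw,0),([.5464,-.1955,.1],3.7,8),([.5464,-.1955,.03],3.7,0)):
        q=r.inverse_kinematics(*pose(o,y,t,s)); print(s,None if q is None else np.round(q,0))
E
```

```text
1 [23. -5. 92.  0. 93. 30.]
1 [23. -2. 99.  0. 83. 30.]
1 [-24.  -0.  86.  -4. 101. -28.]
1 [-27.  -5.  99.   0.  86. -30.]
-1 [  23.   -5.   92.    0.   93. -150.]
-1 [  23.   -2.   99.    0.   83. -150.]
-1 None
-1 [-27.  -5.  99.   0.  86. 150.]
```

```bash
python3 - <<'E'
from h import *
yaw=-7.; c=np.array([.548,.2288])-.0065*np.array([np.cos(np.radians(yaw)),np.sin(np.radians(yaw))])
r.reach(*pose([*c,.1],yaw,0,1)); info()
r.servo_line(pose([*c,0],yaw,0,1)[0],speed=.12); info()
r.grab(50); info()
r.servo_line(pose([*c,.1],yaw,0,1)[0],speed=.15); info()
r.reach(*pose([.540,-.1955,.10],3.7,8,1)); r.wait(.3); info()
t=snap("top");sc=snap("scene")
import pickle; pickle.dump((t,sc),open("above.pkl","wb"))
a=cv2.resize(t["img"][145:245,335:435],(400,400),interpolation=2);b=cv2.resize(sc["img"][160:260,195:295],(400,400),interpolation=2)
cv2.imwrite("pics/c2.png",np.hstack([a,b])[:,:,::-1])
E
```

```text
2.09 [0.4719 0.2389 0.2964] [ 1.7997e+02 -4.0000e-02  8.3100e+01] [ 0.35 -0.55  0.12] 0.0879 0.0 [23. -5. 92.  0. 93. 30.]
3.08 [0.4724 0.2383 0.197 ] [ 1.7992e+02 -5.0000e-02  8.3010e+01] [-0.08  0.57  0.27] 0.0879 0.0 [23. -2. 99.  0. 83. 30.]
4.25 [0.4718 0.2382 0.1959] [-1.7994e+02  1.0000e-02  8.3010e+01] [-2.74  0.14  1.58] 0.0098 50.0 [23. -2. 99.  0. 83. 30.]
5.07 [0.4719 0.238  0.2945] [-1.7989e+02  7.0000e-02  8.3000e+01] [ 0.19 -0.12 -3.62] 0.0098 50.0 [23. -5. 92. -0. 93. 30.]
6.97 [ 0.4983 -0.1976  0.3039] [-172.01    0.     93.76] [ 0.05  0.95 -3.56] 0.0097 50.0 [-24.  -1.  87.  -4. 101. -28.]
```

View pics/c2.png

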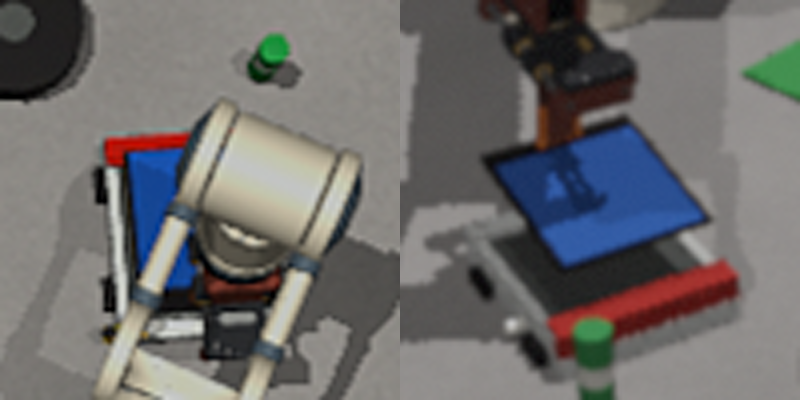

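The plate is held level in yaw above the bed. In the scene crop its blue rear edge runs from about (236,227) to (272,214) px, with the red lip below it. Next I'll measure the plate's side offset in the hand and the bed's y from the same camera.

```bash
cat > m.py <<'E'
from h import *
def plate_off(s,tcp,ori,box,B0=None):
    P=Ro.from_euler('xyz',ori,degrees=True)*Ro.from_matrix(Q(1)).inv()
    o=np.array(tcp)-P.apply([-.07,0,TIP0])
    M,ce,a=blob(masks(s["img"])["blue"],box)
    M4=cv2.resize(M*255,None,fx=4,fy=4,interpolation=cv2.INTER_LINEAR)>127
    ys,xs=np.nonzero(M4); uv=np.c_[(xs+.5)/4-.5,(ys+.5)/4-.5]
    Ri=P.inv(); W0=ray(s,uv,0); c=-np.array(s["R"]).T@np.array(s["t"]); d=Ri.apply(W0-c); c=Ri.apply(c-o)
    L=c+d*((.006-c[2])/d[:,2])[:,None]
    return o,cv2.minAreaRect((L[:,:2]*1000).astype(np.float32)),L*1000
def yedges(L,xr):  # 1-px-robust edges of the y range inside an x band
    q=L[(L[:,0]>xr[0])&(L[:,0]<xr[1])][:,1]; return np.percentile(q,[.3,99.7])
E
python3 - <<'E'
from m import *
import pickle; t,sc=pickle.load(open("above.pkl","rb"))
q=info()
o,R,L=plate_off(sc,q["tcp_pos"],q["orientation"],(210,185,280,230)); print(o,R)
M,ce,a=blob(masks(sc["img"])["red"],(225,215,285,255)); ctr,_=rect(sc,M,.047); print("red scene",ctr)
b0=np.array([.5464,-.1965]); by=Ro.from_euler('z',3.7,degrees=True)
pts=by.apply(np.array([[x,y,.047] for x in(.068,.096) for y in(-.083,.083)])+0)+[*b0,0]
print("lip corners scene",proj(sc,pts).round(1),"top",proj(t,pts).round(1))
cs,_=cv2.findContours(M,0,2); print(cv2.approxPolyDP(cv2.convexHull(cs[0]),1.5,True)[:,0].tolist())
M,ce,a=blob(masks(snap("top")["img"])["red"],(350,170,420,195)); 
E
```

```text
7.28 [ 0.4981 -0.1982  0.3038] [-172.     0.    93.7] [-0.69  0.62 -4.74] 0.0096 50.0 [-24.  -1.  87.  -4. 101. -28.]
[ 0.54000324 -0.19548223  0.10000394] ((10.234107971191406, 2.0719375610351562), (135.01632690429688, 149.54147338867188), 89.84358978271484)
red scene ((642.1422119140625, -193.75177001953125), (56.919708251953125, 171.26548767089844), 3.2814090251922607)
lip corners scene [[229.7 239.2]
 [274.5 223.7]
 [233.4 243.8]
 [278.5 227.8]] top [[403.2 183.3]
 [361.2 186.2]
 [402.5 176.3]
 [360.6 179.2]]
[[278, 229], [278, 233], [235, 248], [232, 240], [263, 228], [276, 226]]
```

```bash
python3 - <<'E'
from m import *
import pickle; t,sc=pickle.load(open("above.pkl","rb"))
q=r.sense()
for n,s,box in(("top",t,(355,165,400,230)),("scene",sc,(210,185,280,230))):
    o,R,L=plate_off(s,q["tcp_pos"],q["orientation"],box)
    for b in((-30,0),(0,30),(30,60)): print(n,"plate y edges",b,yedges(L,b).round(1))
    print("x max",np.percentile(L[:,0],99.7))
inv=Ro.from_euler('z',-3.7,degrees=True)
for n,s,box in(("top",t,(350,165,420,195)),("scene",sc,(225,215,285,255))):
    M,_,_=blob(masks(s["img"])["red"],box)
    M4=cv2.resize(M*255,None,fx=4,fy=4,interpolation=cv2.INTER_LINEAR)>127
    ys,xs=np.nonzero(M4); W=ray(s,np.c_[(xs+.5)/4-.5,(ys+.5)/4-.5],.047)-[.5464,-.1965,0]
    L=inv.apply(W)*1000
    for b in((70,80),(80,90),(90,100)): print(n,"lip y",b,yedges(L,b).round(1))
    for b in((-70,-40),(-40,0),(0,40),(55,75)):
        k=L[(L[:,1]>b[0])&(L[:,1]<b[1])][:,0]; print("  lip x",b,np.percentile(k,[.5,99.5]).round(1) if len(k) else "")
E
```

```text
top plate y edges (-30, 0) [42.3 66.7]
top plate y edges (0, 30) [27.9 66.7]
top plate y edges (30, 60) [19.6 66.6]
x max 78.3942493569458
scene plate y edges (-30, 0) [-62.6  68.1]
scene plate y edges (0, 30) [-62.5  67.8]
scene plate y edges (30, 60) [-64.1  68. ]
x max 83.50005174051486
top lip y (70, 80) [65.6 82.8]
top lip y (80, 90) [ 1.5 84. ]
top lip y (90, 100) [ 0.9 83.3]
  lip x (-70, -40) 
  lip x (-40, 0) 
  lip x (0, 40) [82.2 95.9]
  lip x (55, 75) [66.4 96.6]
scene lip y (70, 80) [-79.   78.3]
scene lip y (80, 90) [-80.7  81.6]
scene lip y (90, 100) [-82.6  78.8]
  lip x (-70, -40) [68.3 95.3]
  lip x (-40, 0) [ 69.4 122.1]
  lip x (0, 40) [ 69.4 122.6]
  lip x (55, 75) [ 72.6 121.7]
```

```bash
cat >> m.py <<'E'
b0=np.array([.5464,-.1965]); YB=3.7; DY=.0003
BR=Ro.from_euler('z',YB,degrees=True)
def tgt(xr,zr,tilt,y=0.):
    a=np.radians(tilt); o=BR.apply([xr-.08*np.cos(a),y,zr+.08*np.sin(a)])+[*b0,0]
    return pose(o,YB,tilt,1,dy=DY)
def force():
    f=np.mean([r.sense()["contact_force"]],0); return BR.inv().apply(f)
def go(xr,zr,tilt,y=0.,speed=.05):
    p,o=tgt(xr,zr,tilt,y); r.servo_line(p,o,speed)
def guard(a,b,n,base,ax,thr,speed=.02):
    for i in range(1,n+1):
        v=[u+(w-u)*i/n for u,w in zip(a,b)]; go(*v,speed=speed); f=force()-base
        print(np.round(np.array(v)*[1e3,1e3,1,1e3],1),f.round(1))
        if abs(f[ax])>thr: return v,True
    return v,False
E
python3 - <<'E'
from m import *
go(.058,.06,8,speed=.1); r.wait(.3); base=np.mean([(r.wait(.05),force())[1] for _ in range(4)],0); print(base)
go(.058,.042,8,speed=.05)
v,hit=guard((.058,.042,8,0),(.058,.027,8,0),15,base,2,5); info()
E
```

```text
[ 0.33203032 -0.090502   -3.47871028]
[58. 41.  8.  0.] [-0.2 -0.5 -0.3]
[58. 40.  8.  0.] [-0.2 -0.5  0.2]
[58. 39.  8.  0.] [-0.1 -0.1  0.9]
[58. 38.  8.  0.] [-0.7  0.  -0.8]
[58. 37.  8.  0.] [-0.8  0.2  0.3]
[58. 36.  8.  0.] [ 0.  -0.2  0.1]
[58. 35.  8.  0.] [-0.1  0.2 -0. ]
[58. 34.  8.  0.] [ 0.1 -0.2  0. ]
[58. 33.  8.  0.] [-0.2  0.8 -0.3]
[58. 32.  8.  0.] [ 0.  -1.  -0.1]
[58. 31.  8.  0.] [-0.5  0.5 -0.3]
[58. 30.  8.  0.] [-0.  -0.1 -0.4]
[58. 29.  8.  0.] [-2.   0.5  3.1]
[58. 28.  8.  0.] [-5.4  1.1  7.8]
12.41 [ 0.4833 -0.201   0.2439] [-1.7205e+02  4.0000e-02  9.3690e+01] [-5.13  0.65  4.34] 0.0098 50.0 [-25.  -2.  94.  -4.  95. -29.]
```

Floor contact came at a nominal 29.5 mm, so the plate is between the side walls. Next I slide it under the lip and centre it by light touches.

```bash
python3 - <<'E'
from m import *
base=np.array([.33,-.09,-3.48])
Z=.0303
go(.058,Z,8,speed=.02)
v,hit=guard((.058,Z,8,0),(.074,Z,8,0),4,base,0,6)
if not hit:
    v,hit=guard(v,(.086,Z,8,0),12,base,0,5); xw=v[0]
    go(xw-.003,Z,8,speed=.02); x=xw-.003
    r.wait(.2)
    for s in(1,-1):
        w,h=guard((x,Z,8,0),(x,Z,8,s*.006),6,base,1,4); print("side",s,w[3],h)
        go(x,Z,8,0.,speed=.02)
info()
E
```

```text
[62.  30.3  8.   0. ] [ 0.9 -0.3  1.1]
[66.  30.3  8.   0. ] [ 0.3 -0.1  0.1]
[70.  30.3  8.   0. ] [-0.2  0.2  0.7]
[74.  30.3  8.   0. ] [-0.8 -0.2 -0.2]
[75.  30.3  8.   0. ] [ 0.4 -0.8  0.2]
[76.  30.3  8.   0. ] [-0.5  1.1  0.3]
[77.  30.3  8.   0. ] [ 0.2 -0.3 -0.5]
[78.  30.3  8.   0. ] [-0.2 -0.4  0.9]
[79.  30.3  8.   0. ] [-0.6 -0.5  0.3]
[80.  30.3  8.   0. ] [-0.3 -0.5 -0.5]
[81.  30.3  8.   0. ] [-1.5  0.9 -0.1]
[82.  30.3  8.   0. ] [-2.8  0.1  0.3]
[83.  30.3  8.   0. ] [-7.4  0.8  2.7]
[80.  30.3  8.   1. ] [-0.5  1.1  0.4]
[80.  30.3  8.   2. ] [-0.5 -0.2 -0.6]
[80.  30.3  8.   3. ] [-0.7  0.2 -0.4]
[80.  30.3  8.   4. ] [-1.  -2.4  0.4]
[80.  30.3  8.   5. ] [-1.3 -5.5  1.3]
side 1 0.005 True
[80.  30.3  8.  -1. ] [-0.7  0.1  0.7]
[80.  30.3  8.  -2. ] [-0.3 -0.3 -1.9]
[80.  30.3  8.  -3. ] [-0.4 -0.2 -0.2]
[80.  30.3  8.  -4. ] [-0.8  2.3  0.5]
[80.  30.3  8.  -5. ] [-1.5  5.1  2.2]
side -1 -0.005 True
20.12 [ 0.5053 -0.1996  0.2453] [-1.7202e+02  4.0000e-02  9.3690e+01] [ 0.54  0.84 -2.53] 0.01 50.0 [-24.   1.  91.  -4.  95. -28.]
```

```bash
python3 - <<'E'
from m import *
base=np.array([.33,-.09,-3.48])
go(.0793,.0300,8,speed=.02)
v,h=guard((.0793,.0300,8,0),(.0793,.0298,1,0),7,base,2,8,speed=.03)
if not h: v,h=guard(v,(.0793,.0296,0,0),4,base,2,5)
r.wait(.4); print((force()-base).round(1)); info()
E
```

```text
[79.3 30.   7.   0. ] [-0.1 -0.2 -0.3]
[79.3 29.9  6.   0. ] [-0.2  0.7  0.3]
[79.3 29.9  5.   0. ] [ 0.9 -0.3  0.9]
[79.3 29.9  4.   0. ] [0.1 0.1 1.3]
[79.3 29.9  3.   0. ] [0.6 0.9 1.2]
[79.3 29.8  2.   0. ] [-0.1  0.4  1.1]
[79.3 29.8  1.   0. ] [ 0.2 -0.7  0.9]
[79.3 29.8  0.8  0. ] [-1.   0.6  3. ]
[79.3 29.7  0.5  0. ] [-0.4 -0.1  2.2]
[79.3 29.6  0.2  0. ] [-0.8  0.1  3. ]
[79.3 29.6  0.   0. ] [-1.5 -0.4  4.5]
[-1.7  0.1  6.5]
23.82 [ 0.476  -0.2014  0.226 ] [1.7998e+02 2.0000e-02 9.3700e+01] [-1.38 -0.09  3.07] 0.0097 50.0 [-27.  -5.  99.  -0.  86. -30.]
```

```bash
python3 - <<'E'
from m import *
r.let_go(); q=info(); p=q["tcp_pos"]
r.servo_line([p[0],p[1],p[2]+.12],speed=.15)
r.reach([.42,.15,.345],[180,0,93.7]); r.wait(.1); q=info()
t=snap("top");sc=snap("scene")
for n,s,B in(("top",t,(345,210,390,245)),("scene",sc,(235,185,270,215))):
    M,ce,a=blob(masks(s["img"])["yellow"],B); R,w=rect(s,M,.047); print(n,ce,a,R,BR.inv().apply(np.r_[w-b0,0])*1000)
    piv=BR.apply([-.093,.052,.047])+[*b0,0]; print("pivot",proj(s,piv).round(1))
    dk=s["img"].max(2)<60; x0,y0,x1,y1=B; ys,xs=np.nonzero(dk[y0:y1,x0:x1]); print("dark",len(xs))
    for th in(1.65,1.9,2.2):
        k=BR.apply(np.array([-.093+.044*np.cos(th),.052+.044*np.sin(th),.071]))+[*b0,0]; print(th,proj(s,k).round(1))
a=cv2.resize(t["img"][165:245,345:425],(400,400),interpolation=2);b=cv2.resize(sc["img"][185:265,205:285],(400,400),interpolation=2)
cv2.imwrite("pics/c3.png",np.hstack([a,b])[:,:,::-1])
E
```

```text
25.07 [ 0.4759 -0.2013  0.2256] [180.   -0.   93.7] [-0.18 -0.38  0.48] 0.0877 0.0 [-27.  -5.  99.   0.  86. -30.]
27.46 [0.4205 0.1492 0.3448] [-1.7999e+02  2.0000e-02  9.3600e+01] [ 0.01 -0.64 -0.67] 0.0879 0.0 [ 15. -19.  99.  -0. 100.  12.]
top [366.65625 227.46875] 32 ((445.5480041503906, -123.91899871826172), (17.55535125732422, 42.824256896972656), 10.988127708435059) [-95.83424082  75.08468631   0.        ]
pivot [[372.5 226.3]]
dark 127
1.65 [[361.9 227.4]]
1.9 [[362.7 230.1]]
2.2 [[364.5 233.1]]
scene [252.85185185 202.7037037 ] 27 ((452.2427062988281, -122.17530822753906), (22.774734497070312, 40.52190017700195), 5.150088310241699) [-88.21430734  80.64375843   0.        ]
pivot [[245.2 204.3]]
dark 35
1.65 [[255.3 195. ]]
1.9 [[253.4 193.8]]
2.2 [[250.4 192.8]]
```

View pics/c3.png

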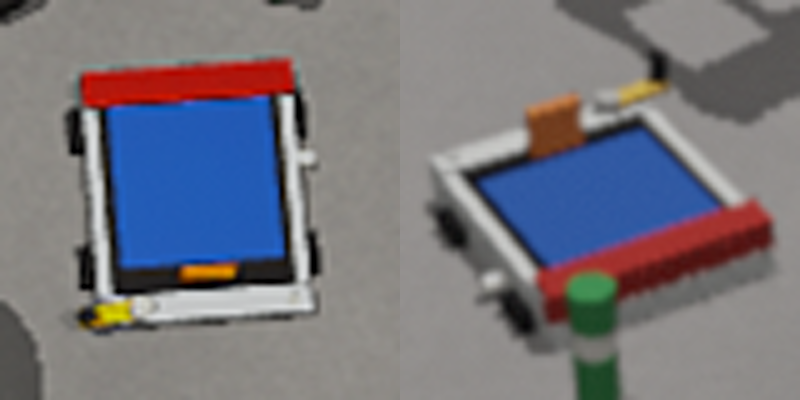

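The plate is seated flat under the lip. The latch knob is at about (256,195) px in the scene view and (363,228) in the top view. Both match a latch angle of about 1.7 rad. Next I grip the knob lightly and follow the arc.

```bash
python3 - <<'E'
from m import *
O=[180,0,YB+90]
def k(th,z,dy=0): return list(BR.apply([-.093+.044*np.cos(th),.052+.044*np.sin(th)+dy,z])+[*b0,0])
r.reach(k(1.7,.30),O); r.servo_line(k(1.7,.232),O,.1); info()
r.grab(12); q=info()
x=BR.inv().apply(q["tcp_pos"]-np.r_[b0,0]); print(x)
if .010<q["opening"]<.018:
    for th in np.linspace(1.6,0,17): r.servo_line(k(th,.232),O,.05); 
    info(); r.servo_line(k(0,.232,-.002),O,.02); r.wait(.2); info()
    r.let_go(); r.wait(.2); r.servo_line(k(0,.34),O,.1)
    r.reach([.42,.15,.345],O); info()
t=snap("top");sc=snap("scene")
a=cv2.resize(t["img"][165:245,345:425],(400,400),interpolation=2);b=cv2.resize(sc["img"][185:265,205:285],(400,400),interpolation=2)
cv2.imwrite("pics/c4.png",np.hstack([a,b])[:,:,::-1])
E
```

```text
29.62 [ 0.442  -0.1074  0.2326] [1.7995e+02 2.0000e-02 9.3710e+01] [-0.39 -0.34 -0.01] 0.0878 0.0 [-18. -16. 108.   0.  88. -22.]
30.74 [ 0.4418 -0.1074  0.232 ] [179.99  -0.    93.7 ] [ 1.73 -0.   -1.05] 0.0134 12.0 [-18. -16. 108.   0.  88. -22.]
[-0.09861133  0.09564573  0.23201138]
34.99 [ 0.4943 -0.1479  0.232 ] [179.96   0.    93.69] [-1.59  1.71 -5.69] 0.0135 12.0 [-20.  -6.  99.   0.  87. -24.]
35.44 [ 0.4945 -0.1498  0.232 ] [1.7996e+02 2.0000e-02 9.3700e+01] [ 1.61  2.42 -6.61] 0.0136 12.0 [-21.  -6.  99.   0.  87. -24.]
39.26 [0.4203 0.1494 0.3449] [-1.800e+02  3.000e-02  9.366e+01] [ 0.75 -0.37  0.34] 0.0879 0.0 [ 15. -19.  99.  -0. 100.  12.]
```

View pics/c4.png

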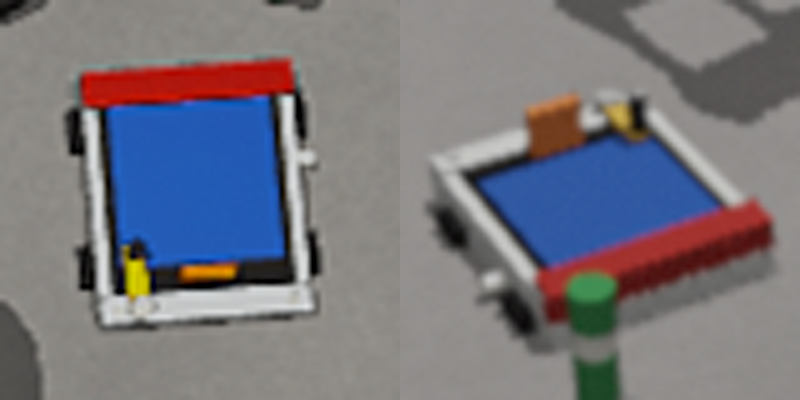

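The latch lies over the plate, with its knob at about (371,215) px in the top view. It looks a few degrees short of shut, so I'll nudge it against its stop with closed fingers and a force guard, then back off.

```bash
python3 - <<'E'
from m import *
O=[180,0,YB+90]
def w(x,y,z): return list(BR.apply([x,y,z])+[*b0,0])
r.grab(10); r.reach(w(-.049,.086,.28),O); r.servo_line(w(-.049,.086,.234),O,.1); r.wait(.1)
base=force(); y=.074; r.servo_line(w(-.049,y,.234),O,.06)
while y>.062:
    y-=.001; r.servo_line(w(-.049,y,.234),O,.02); f=force()-base; print(round(y*1e3),f.round(1))
    if f[1]>6: break
r.wait(.2); print((force()-base).round(1)); r.servo_line(w(-.049,.086,.234),O,.08); r.servo_line(w(-.049,.086,.30),O,.1); info()
E
```

```text
73 [-1.2  0.8  0.5]
72 [-1.   5.4  2.3]
71 [-0.3  7.4  3.8]
[-0.8  6.5  3.1]
45.13 [ 0.4918 -0.1139  0.2993] [-1.7995e+02 -2.0000e-02  9.3690e+01] [ 0.06  0.06 -0.72] 0.0003 0.0 [-17.  -9.  95.  -0.  94. -21.]
```

```bash
python3 - <<'E'
from m import *
r.reach([.42,.12,.345],[180,0,93.7])
for n,B in(("top",(362,208,382,232)),("scene",(315-80,195,258,222))):
    s=snap(n,2); M,ce,a=blob(masks(s["img"])["yellow"],B)
    dk=((s["img"].max(2)<70)&(s["img"].max(2)-s["img"].min(2)<25))
    print(n,"yellow",ce.round(1),a)
    for th in(-.1,0,.1,.2):
        k=np.array([[-.093+q*np.cos(th),.052+q*np.sin(th),z] for q,z in((.025,.047),(.044,.071))]); print(th,proj(s,BR.apply(k)+[*b0,0]).round(1).tolist())
    cv2.imwrite(f"pics/f_{n}.png",cv2.resize(s["img"][B[1]-5:B[3]+5,B[0]-5:B[2]+5],None,fx=12,fy=12,interpolation=0)[:,:,::-1])
a=cv2.imread("pics/f_top.png");b=cv2.imread("pics/f_scene.png");h=min(a.shape[0],b.shape[0]);cv2.imwrite("pics/f.png",np.hstack([a[:h],b[:h]]));info()
E
```

```text
top yellow [372.  220.1] 36
-0.1 [[372.6, 219.9], [373.3, 214.3]]
0 [[372.0, 219.9], [372.2, 214.4]]
0.1 [[371.3, 220.0], [371.1, 214.5]]
0.2 [[370.7, 220.2], [369.9, 214.8]]
scene yellow [249.  208.6] 25
-0.1 [[247.6, 207.7], [249.2, 204.7]]
0 [[248.3, 207.5], [250.4, 204.4]]
0.1 [[248.9, 207.3], [251.5, 204.0]]
0.2 [[249.5, 207.1], [252.5, 203.6]]
46.32 [0.4205 0.1191 0.3445] [-1.7995e+02  2.0000e-02  9.3590e+01] [-0.22 -0.52  0.62] 0.0001 0.0 [ 11. -21. 100.  -0. 100.   8.]
```

View pics/f.png

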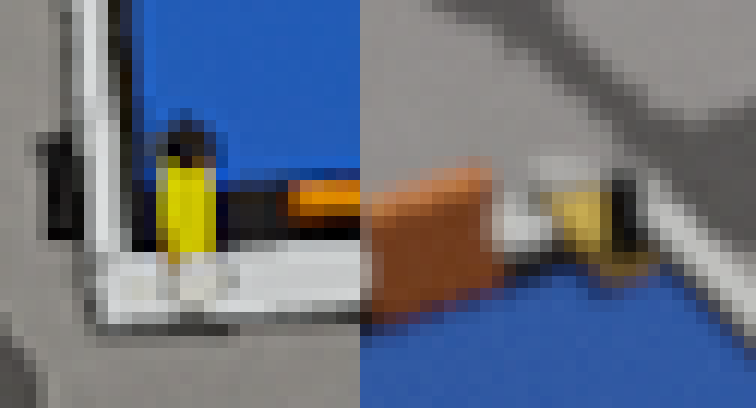

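The yellow bar's centre is at (372.0,220.1) px in the top view, and a shut latch predicts (372.0,219.9). The bar points along the bed's +x over the plate, so the latch is shut.

```bash
python3 -c "
from station import r
print(r.hand_in())"
```

```text
the job is handed in; nothing more can be done
None
```

The job is handed in: the plate lies flat in the pocket under the red lip, the latch is shut against its stop, the arm is clear and it touched none of the other objects. It took about 46 s of the 58 s, and the hand-in call gave no verdict.

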